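Clamp the butter portioner's dial setting and start it

ROBOT

A 6-joint arm with a two-finger parallel gripper is mounted at the origin on the work surface. World frame = base frame: x ahead of the robot, y to its left, z up, the work surface at z = 0. Lengths are in m, angles in rad, forces in N, time in s.
With the tool pointing down it reaches from about 0.35 to 0.775 m from the base axis. Payload 5.5 kg.
Tool frame: the origin (TCP) lies midway between the tips of the shut fingers; the grasp point (between the pads) lies 19 mm behind it (env.hold_point_z is the distance from the TCP to the grasp point, in m); x points along the fingers, y is the direction in which the jaws open and shut, and the axes are right-handed (so a half turn about x gives the same grasp; the last joint's range is limited). The gripper opens to 85 mm and grips with 20 to 120 N. Pads are 22 mm wide; open, the fingers measure 114 mm over their backs; the gripper's body (76 mm by 85 mm) begins 54 mm behind the grasp point. The pads swing forward as they close: fully open they stand 13 mm farther back than shut.
Start: joints at [-1.296, 0.313, 0.046, 1.304, 0, 1.431], TCP at [0.232, -0.526, 0.231] pointing down, gripper open.
Joint ranges: [-2.76, 2.76], [-0.86, 1.69], [-1.03, 1.26], [-2.2, 2.34], [-1.47, 1.5], [-3.14, 3.14]. Speed limits (rad/s): [2.57, 2.57, 3.14, 3.14, 3.14, 3.14].

INTERFACE

Orientations are given as a unit quaternion [w, x, y, z].
In Python, from workcell import env, eyes, job gives the robot as it stands.
- The arm moves only by the tool drive_tool, never from a script. Its argument "increments" is text: rows parted by semicolons, each of 7 numbers parted by spaces: the turn, a rotation vector about the tool's x, y, z in rad, then the shift along the tool's x, y, z in m, then the opening, from 0 (shut) to 1 (fully open). A call has 1 to 12 rows; each row is the pose to reach, as a shift and turn from the pose commanded when the call began, along the tool's axes at that moment; what a row does not reach only later rows make up. A row lasts 1/8 s, in which the tool goes at most 62.5 mm and 10.7 degrees, less where a joint would pass 70% of its speed; a pose out of reach is approached as far as the arm can. A call with a gripper value outside its range is refused whole. The fingers move at their own pace and stop on an object; "newtons" is the grip in N (left out, the last holds). Time passes only in rows, so rows that repeat a pose let the fingers close. It gives the time, the measured TCP pose, the force and the opening at its end, in the units of the state.
- env.get_state(): the state, without advancing time (a new reading comes with each control period).
- eyes.read_camera(name): name is "side" or "top"; returns the picture (480x640x3 uint8, red, green, blue); there is no depth.
- eyes.camera_info(name): a dict with "camera_matrix" (3x3 intrinsics, pixels), "origin" and "attitude" of the camera in the world. Camera axes: x right, y up, looking along -z (the intrinsics and any distortion apply to the point x, -y, -z); pixel columns grow to the right and rows downward; lengths in m; the calibration is good to about 2 mm. A picture is of the moment at which its call begins. camera_info takes no time and is no camera call.
- job.hand_in(): hands the job in, once; it reports no verdict.
The state is a dict: "clock": time; "joint_pos": joint angles; "qvel": joint speeds; "tau": joint torques, N m; "tcp_pos": TCP position; "orientation": TCP orientation; "wrist_force": force on the tool from outside, world axes, zero at the start; "ft_torque": the same for the moment, N m; "finger_gap": finger opening in m.
Only numpy, scipy, OpenCV 4.12 (cv2) and the standard library are available. Lean on these libraries where they do the work, as an engineer would, in place of code of your own. Each camera call takes 0.05 s, during which the arm holds its last target. There are 200 camera calls.

TASK

The portion size on the butter portioner is already set with the black inner dial. Clamp it: turn only the red outer ring clockwise until you feel it tighten, and leave it snug but not overtightened, without turning the black dial. Then press the green start button right down and let go, leaving everything else on the bench where it is.

Things in the scene. Friction and masses are not known exactly. Their poses are not given: they have to be found in the camera images.
- portioner: bench-top butter portioner, fixed: grey housing 260 (x) x 380 (y) mm, its control deck 85 mm above the table; on its +y half, from y = +50 mm, a white feed head with a steel tray, up to 160 mm high. Origin: centre of the underside; z up; x away from the robot at yaw 0. Axis of the nested control at (20, -80) mm, start button at (-85, -125) mm.
- ring: red knurled outer clamp ring of the nested control, round, 64 mm diameter, 24 mm high (100 to 124 mm above the table), turns about its vertical z axis; clockwise from above tightens. Origin on the axis at mid height. Under it a neck of 48 mm diameter leaves fingers room down to the deck, 15 mm below the ring. Turning it freely takes 0.30 N m against friction, which also keeps it where it is left.
- ring_mark (a point): white mark on the ring's top, 27 mm from the axis. After 0.4 to 1.6 rad clockwise (unseen, differs each time) a hidden cam meets a sprung shoe; then the torque rises 1.0 N m per rad. Snug: 0.10 to 0.22 N m (best 0.16) above the free-turning reading; more is overtight, less is loose. At standstill friction may push either way (+-0.30): compare only readings taken after like motions.
- dial: black inner dial on the same axis, 44 mm diameter, standing 20 mm above the ring (124 to 144 mm above the table), turning very easily (0.02 N m). Origin on the axis at its underside. It must not turn.
- dial_mark (a point): outer end of the white line on top of the dial, 20 mm from the axis, 144 mm above the table; it must stay within 2.5 mm of where it starts.
- start_top (a point): centre of the top of the green round start button, 30 mm diameter, in a black collar of 46 mm diameter; top 103 mm above the table when up.
- start (a joint): travel of the start button in m: 0 up, 0.006 fully down (5 N); springs back up when released.
- butter: yellow butter block 110 x 60 x 45 mm lying in the tray on the portioner; origin: centre of its underside. Bystander.
- cup: steel cup, 72 mm diameter, 75 mm high, standing on the table to the right (-y) of the portioner; origin: centre of its foot. Bystander.
- bowl: steel mixing bowl, 200 mm diameter, 85 mm high, left (+y) on the table; origin: centre of its foot. Bystander.
- scraper: bench scraper lying flat: steel blade 75 x 120 mm and a wooden grip of 20 mm diameter; origin: underside. Bystander.
- flask: dark steel flask, 72 mm diameter, 210 mm high; origin: centre of its foot. Bystander.

How it is judged:
On the way, in this order (a step that is already met when the one before it is completed fails the run):
1. the ring is clamped snug (its cam bears on the shoe with 3.5 to 9.5 N) and let go (contact force between ring and anything else between 3.5 and 9.5 N and contact force between the fingers and ring below 0.05 N), for 0.2 s.
2. the start button is pressed right down (value of joint start above 0.0045 m), for 0.05 s.
At the end, for the whole second after the job is handed in: The ring is left clamped with its cam bearing on the shoe with 3.5 to 9.5 N (about 0.09 to 0.23 N m of tightening), the dial's mark is within 2.5 mm of where it started, the start button is back up (within 1.5 mm), and the fingers are off the ring (all of step 1 and distance of dial_mark from where it was at the start of the episode below 0.0025 m and value of joint start below 0.0015 m and velocity of joint start below 0.005 m/s); the robot touches nothing.
It fails at once if the black inner dial is turned (its mark moves more than 2.5 mm) (distance of dial_mark from where it was at the start of the episode above 0.0025 m).
It fails at once if the start button is pressed while the ring is not clamped (value of joint start above 0.0045 m and contact force between ring and anything else below 2 N).
It fails at once if a bystander (butter, cup, bowl, scraper or flask) is moved more than 25 mm (distance of any of butter, cup, bowl, scraper, flask from where it was at the start of the episode above 0.025 m).
It also fails if it takes over 64 s, if anything falls off the work surface, if the arm or the gripper's body presses on something with over 40 N, if the wrist force passes 120 N, or if a joint passes its speed limit or range.

## Working session

There is one attempt and no reset: what is moved stays moved. The work goes in short steps, Python scripts to look and compute and a tool call to move; the robot and the scene stay as the last step left them, time stands still between calls to the robot, and variables do not carry over. Pictures are saved under pics/ and viewed, about 8 in all and at most 12, crops included, and the job is handed in when it is done.

Besides the shell and the picture viewer there is one more tool, called after "Request:" as name(argument=value, ...) on one line, values as JSON. drive_tool: Moves the arm, as the interface text tells. Its arguments: {"type":"object","properties":{"increments":{"type":"string"},"newtons":{"type":"number"}},"required":["increments"]}

```bash
mkdir -p pics; ls
python3 - <<'E'
from workcell import env, eyes, job
import cv2
for n in("top","side"):
    im=eyes.read_camera(n); cv2.imwrite(f"pics/{n}0.png",im[:,:,::-1])
    i=eyes.camera_info(n); print(n,i)
s=env.get_state(); print(s, env.hold_point_z)
E
```

```text
pics
top {'camera_matrix': array([[537.06899332,   0.        , 319.5434397 ],
       [  0.        , 537.06899332, 231.39330904],
       [  0.        ,   0.        ,   1.        ]]), 'origin': array([0.37053317, 0.04654818, 1.84282521]), 'attitude': array([ 0.71235544,  0.02944824, -0.04264544, -0.69990278])}
side {'camera_matrix': array([[451.29995304,   0.        , 329.91880924],
       [  0.        , 451.29995304, 239.49095952],
       [  0.        ,   0.        ,   1.        ]]), 'origin': array([-0.15136733,  0.75750101,  0.75090246]), 'attitude': array([-0.31122138, -0.18615839,  0.45272069,  0.81457368])}
{'clock': 0.1, 'joint_pos': array([-1.29560996e+00,  3.13926263e-01,  4.51476194e-02,  1.30362544e+00,
        1.67092960e-05,  1.43120352e+00]), 'qvel': array([-0.00020425, -0.00022382,  0.00228466, -0.00022203, -0.00075263,
       -0.00110036]), 'tau': array([ 2.70045253e-03, -4.81728888e+01,  2.99242973e+01,  1.27294331e-02,
       -9.99825784e-05,  7.41355244e-07]), 'tcp_pos': array([ 0.23159731, -0.52581715,  0.23052001]), 'orientation': array([-0.14503005, -0.69192188, -0.14616509,  0.69198711]), 'wrist_force': array([-0.3135782 ,  0.16745544,  0.6888969 ]), 'ft_torque': array([ 0.00838279, -0.04086931,  0.01047856]), 'finger_gap': 0.08534108648714231} 0.0187
```

View pics/top0.png

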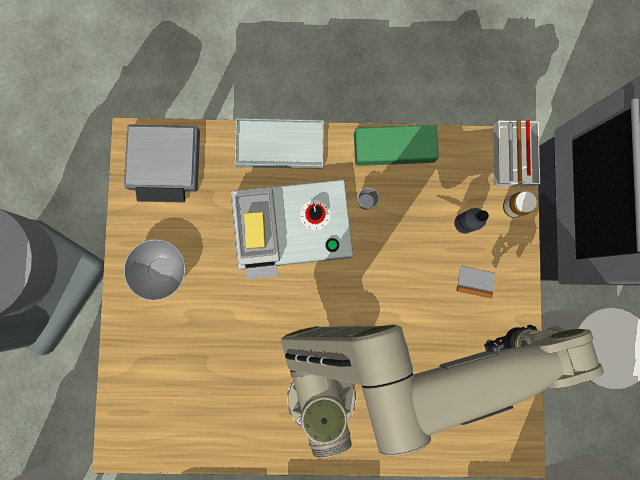

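View pics/side0.png

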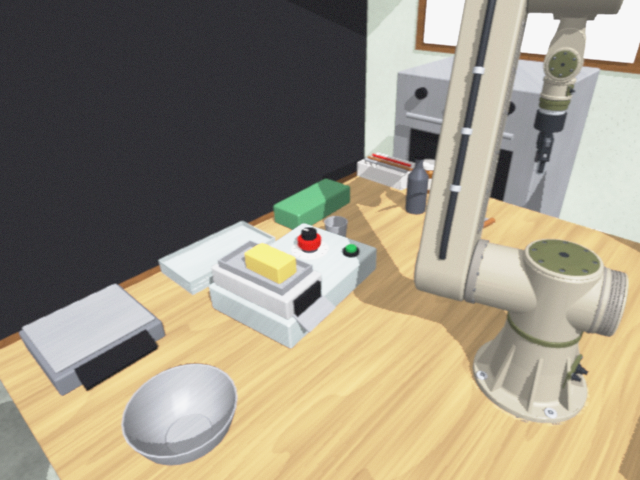

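The top view shows the ring and dial at about (315,214), the start button at (333,245), the cup at (368,199) and the flask at (472,220). The side view shows the ring at about (309,241) and the button at (351,250). Next I'll measure these by colour masks.

```bash
cat > h.py <<'E'
import numpy as np, cv2
from scipy.spatial.transform import Rotation as R
from workcell import env, eyes
def ray(n,uv):
    i=eyes.camera_info(n); K=i["camera_matrix"]; w,x,y,z=i["attitude"]
    d=np.linalg.inv(K)@[uv[0],uv[1],1]; d=np.array([d[0],-d[1],-d[2]])
    return np.array(i["origin"]), R.from_quat([x,y,z,w]).apply(d)
def plane(n,uv,h):
    o,d=ray(n,uv); return o+d*(h-o[2])/d[2]
def tri(a,b):
    (o,d),(p,e)=ray("top",a),ray("side",b)
    s=np.linalg.lstsq(np.c_[d,-e],p-o,rcond=None)[0]
    A,B=o+s[0]*d,p+s[1]*e; return (A+B)/2,np.linalg.norm(A-B)
def proj(n,P):
    i=eyes.camera_info(n); w,x,y,z=i["attitude"]
    c=R.from_quat([x,y,z,w]).inv().apply(np.array(P)-i["origin"]); q=i["camera_matrix"]@[c[0],-c[1],-c[2]]; return q[:2]/q[2]
def blob(im,kind,box):
    x0,y0,x1,y1=box; c=im[y0:y1,x0:x1].astype(int); r,g,b=c[...,0],c[...,1],c[...,2]
    m=(r>110)&(g<70)&(b<70) if kind=="red" else (g>r+50)&(g>b+30)
    v,u=np.nonzero(m); pts=np.c_[u+x0,v+y0].astype(np.float32)
    (cx,cy),rad=cv2.minEnclosingCircle(pts)
    return dict(n=len(pts),mean=pts.mean(0),mec=(cx,cy,rad),bb=(u.min()+x0,u.max()+x0,v.min()+y0,v.max()+y0))
E
python3 - <<'E'
from h import *
t=eyes.read_camera("top"); s=eyes.read_camera("side")
T=blob(t,"red",(290,185,345,240)); G=blob(t,"g",(318,230,350,260)); S=blob(s,"red",(285,215,335,265)); H=blob(s,"g",(335,235,370,265))
for q in(T,G,S,H): print(q)
bb=T["bb"]; print("ring by mec",plane("top",T["mec"][:2],.124),"bb",plane("top",((bb[0]+bb[1])/2,(bb[2]+bb[3])/2),.124),"mean",plane("top",T["mean"],.124))
print("start",plane("top",G["mean"],.103),"side",plane("side",H["mean"],.103),tri(G["mean"],H["mean"]))
print("ring tri",tri(T["mec"][:2],S["mean"]))
a=cv2.resize(t[190:265,290:360],None,fx=8,fy=8,interpolation=cv2.INTER_CUBIC)
b=cv2.resize(s[215:265,280:370],None,fx=6,fy=6,interpolation=cv2.INTER_CUBIC)
o=np.zeros((600,560,3),np.uint8);o[:a.shape[0],:a.shape[1]]=a; cv2.imwrite("pics/z1.png",o[:,:,::-1])
cv2.imwrite("pics/z2.png",b[:,:,::-1])
E
```

```text
{'n': 147, 'mean': array([314.63947, 214.40137], dtype=float32), 'mec': (315.0, 213.5, 9.962529182434082), 'bb': (np.int64(306), np.int64(324), np.int64(204), np.int64(223))}
{'n': 65, 'mean': array([332.     , 244.18462], dtype=float32), 'mec': (332.0, 244.1999969482422, 4.386444091796875), 'bb': (np.int64(328), np.int64(336), np.int64(240), np.int64(248))}
{'n': 238, 'mean': array([309.0504 , 243.14706], dtype=float32), 'mec': (308.8953552246094, 240.26744079589844, 10.968927383422852), 'bb': (np.int64(298), np.int64(319), np.int64(234), np.int64(250))}
{'n': 87, 'mean': array([350.73563, 247.93103], dtype=float32), 'mec': (350.5, 248.5, 5.700977325439453), 'bb': (np.int64(345), np.int64(356), np.int64(244), np.int64(252))}
ring by mec [0.60454552 0.03152448 0.124     ] bb [0.60454552 0.03152448 0.124     ] mean [0.60158919 0.03263658 0.124     ]
start [ 0.50788256 -0.02566997  0.103     ] side [ 0.50499192 -0.02016212  0.103     ] (array([ 0.50867874, -0.02546398,  0.09887643]), np.float64(0.0012054745172337983))
ring tri (array([0.6085196 , 0.03207243, 0.10081712]), np.float64(0.0022103553745772323))
```

View pics/z1.png

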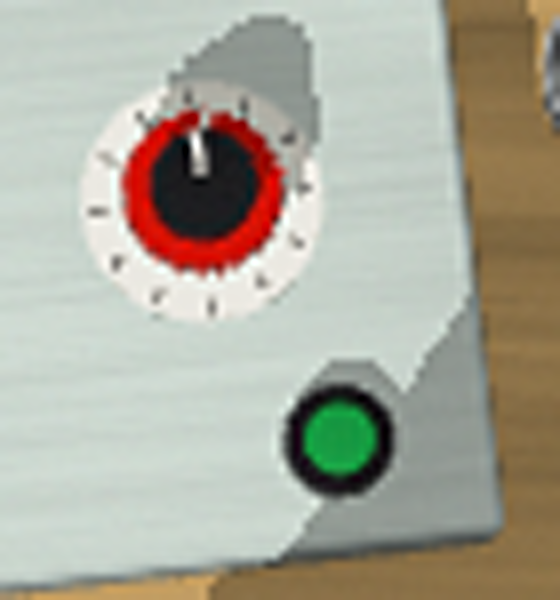

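The ring axis is at about (0.604, 0.0315) m and the button at (0.507, -0.025). They are 112 mm apart, against 114 expected, which puts the yaw at about 7°. Next I'll work out the approach in tool axes.

```bash
cat >> h.py <<'E'
def go(P=None):
    s=env.get_state(); w,x,y,z=s["orientation"]; r=R.from_quat([x,y,z,w])
    np.set_printoptions(precision=4,suppress=True)
    print("t",round(s["clock"],2),"tcp",s["tcp_pos"],"q",s["joint_pos"],"gap",round(s["finger_gap"],4))
    print("F",s["wrist_force"],"M",s["ft_torque"],"tau6",s["tau"][5])
    print("axes(cols)",r.as_matrix().tolist())
    if P is not None: print("shift",r.inv().apply(np.array(P)-s["tcp_pos"]))
    return s,r
E
python3 -c "
from h import *
go([.604,.0315,.26])"
```

```text
t 0.2 tcp [ 0.2316 -0.526   0.2308] q [-1.2956  0.3137  0.0454  1.3036 -0.      1.4312] gap 0.0854
F [-0.5    -0.3908 -0.3173] M [ 0.0642 -0.0097  0.003 ] tau6 4.786245000332201e-06
axes(cols) [[-0.0003036151107389043, 0.40299822997981605, -0.9152007071954216], [0.001050390586583988, -0.9152001159760227, -0.402998318107024], [-0.9999994022485614, -0.001083674586652733, -0.00014543696262043354]]
shift [-0.0288 -0.3602 -0.5655]
```

Request:
drive_tool(increments="-0.15 0 0 -0.029 -0.02 -0.032 1; -0.32 0 0 -0.029 -0.055 -0.085 1; -0.49 0 0 -0.029 -0.09 -0.14 1; -0.66 0 0 -0.029 -0.125 -0.195 1; -0.83 0 0 -0.029 -0.16 -0.25 1; -1.0 0 0 -0.029 -0.195 -0.305 1; -1.17 0 0 -0.029 -0.23 -0.36 1; -1.34 0 0 -0.029 -0.265 -0.415 1; -1.51 0 0 -0.029 -0.3 -0.47 1; -1.68 0 0 -0.029 -0.33 -0.52 1; -1.85 0 0 -0.029 -0.35 -0.55 1; -2.0 0 0 -0.029 -0.36 -0.5655 1", newtons=60)

```text
clock: 1.7
tcp_pos: [0.6052, 0.034, 0.2595]
orientation: [0.662, 0.249, 0.662, -0.248]
wrist_force: [-0.2, -0.6, 0.0]
finger_gap: 0.0858
```

```bash
python3 -c "
from h import *
go([.604,.0315,.26])"
```

```text
t 1.7 tcp [0.6052 0.034  0.2595] q [-0.0763  0.3714  0.1973  1.3973  0.0002  0.6418] gap 0.0858
F [-0.2177 -0.586   0.0256] M [-0.0133  0.063   0.0236] tau6 1.1126413196325302
axes(cols) [[-0.0005973371168569996, 0.658022108378536, 0.7529983718929513], [0.00029368517058253607, 0.7529985891950708, -0.6580220652981585], [-0.9999997784686704, -0.00017191654801568257, -0.0006430453414134063]]
shift [-0.0005 -0.0027  0.0007]
```

Request:
drive_tool(increments="0 0 0 0.03 0 0 1; 0 0 0 0.07 0 0 1; 0 0 0 0.1 0 0 1; 0 0 0 0.1 0 0 1; 0 0 0 0.1 0 0 1")

```text
clock: 2.33
tcp_pos: [0.6048, 0.031, 0.1614]
orientation: [0.661, 0.251, 0.66, -0.251]
wrist_force: [-0.1, -0.0, 0.2]
finger_gap: 0.0854
```

Run:
```python
from h import *
go([.604,.0315,.088])
s=eyes.read_camera("side"); t=eyes.read_camera("top")
b=cv2.resize(s[170:280,250:390],None,fx=4,fy=4,interpolation=cv2.INTER_CUBIC)
a=cv2.resize(t[160:270,270:390],None,fx=2,fy=4//2,interpolation=cv2.INTER_CUBIC)
o=np.zeros((440,800,3),np.uint8);o[:,:560]=b;o[:220,560:800]=a; cv2.imwrite("pics/a3.png",o[:,:,::-1])
```

```text
t 2.33 tcp [0.6048 0.031  0.1614] q [-0.0812  0.3983 -0.0036  1.1677 -0.0001  0.6456] gap 0.0854
F [-0.149  -0.0499  0.2313] M [0.0252 0.0137 0.009 ] tau6 -2.32227557717124e-05
axes(cols) [[0.0012143809542578543, 0.6645462761167013, 0.7472461255692954], [-0.00019915903242950783, 0.747246822464216, -0.6645465722226038], [-0.9999992428070023, 0.0006581918851694124, 0.0010397927026862819]]
shift [ 0.0734 -0.0002 -0.001 ]
```

View pics/a3.png

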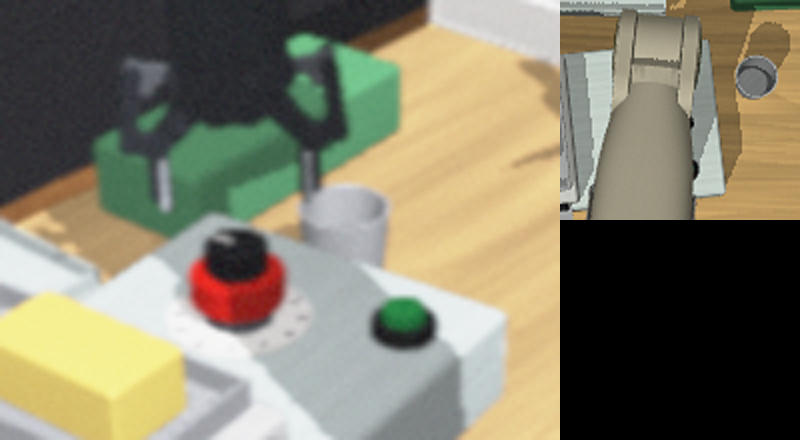

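The fingers straddle the ring: tips at crop columns 163 and 308, ring centre at about 238. Now I'll descend, watching the force, and then grip.

Request:
drive_tool(increments="0 0 0 0.02 0 0 1; 0 0 0 0.04 0 0 1; 0 0 0 0.06 0 0 1; 0 0 0 0.072 0 0 1; 0 0 0 0.072 0 0 1; 0 0 0 0.072 0 0 1")

```text
clock: 3.18
tcp_pos: [0.605, 0.031, 0.0894]
orientation: [0.662, 0.251, 0.66, -0.251]
wrist_force: [0.9, -0.2, -0.2]
finger_gap: 0.0854
```

Run:
```python
from h import *
go([.604,.0315,.088])
```

```text
t 3.17 tcp [0.605  0.031  0.0894] q [-0.0812  0.4456 -0.1159  1.0075 -0.0001  0.6456] gap 0.0854
F [ 0.9359 -0.1927 -0.2219] M [-0.0549  0.0357 -0.0277] tau6 -1.9761519354233315e-06
axes(cols) [[0.0017141589126630774, 0.664482052657523, 0.7473022570254069], [-0.00023394139994775687, 0.7473036009592373, -0.6644827110352676], [-0.9999985034642023, 0.0009642040252390016, 0.0014364469896883114]]
shift [ 0.0014 -0.0003 -0.0011]
```

Request:
drive_tool(increments="0 0 0 0 0 0 0.8; 0 0 0 0 0 0 0.75; 0 0 0 0 0 0 0.72; 0 0 0 0 0 0 0.7; 0 0 0 0 0 0 0.68; 0 0 0 0 0 0 0.66", newtons=30)

```text
clock: 3.92
tcp_pos: [0.6067, 0.0325, 0.0903]
orientation: [0.663, 0.252, 0.659, -0.249]
wrist_force: [2.8, 5.1, 4.3]
finger_gap: 0.0633
```

Run:
```python
from h import *
go([.604,.0315,.088])
s=eyes.read_camera("side")
cv2.imwrite("pics/a4.png",cv2.resize(s[190:275,260:370],None,fx=6,fy=6,interpolation=cv2.INTER_CUBIC)[:,:,::-1])
```

```text
t 3.92 tcp [0.6067 0.0325 0.0903] q [-0.08    0.4449 -0.1146  1.0058  0.0029  0.6456] gap 0.0633
F [2.7522 5.0556 4.2866] M [ 0.9321 -0.5269  0.0257] tau6 -0.01205322303576395
axes(cols) [[0.005734893712816769, 0.6636041507906001, 0.7480619239391815], [0.002436296805477356, 0.748062733441858, -0.6636235463674958], [-0.9999805875375676, 0.005628311379332396, 0.002673323594135524]]
shift [ 0.0023 -0.0025 -0.0014]
```

View pics/a4.png

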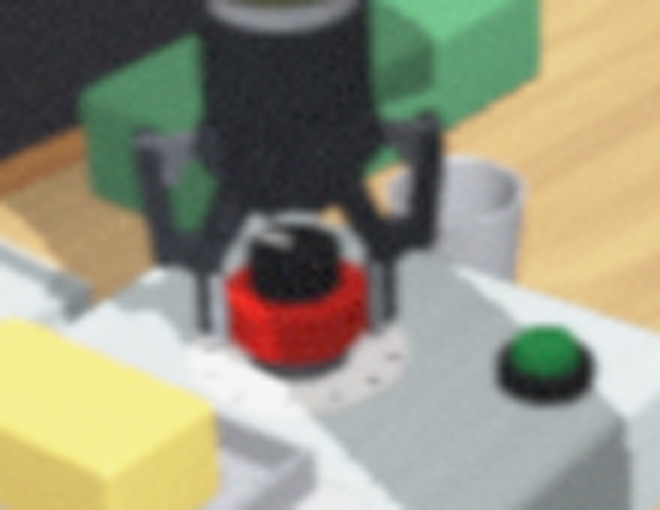

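Gripped at a 63.3 mm gap. The ring sits about 2.3 mm to the tool's +y, so I'll recentre, firm up the grip and begin turning clockwise.

Request:
drive_tool(increments="0 0 0 0 0.0025 0 0.5; 0 0 0 0 0.0025 0 0.5; 0.02 0 0 0 0.0025 0 0.5; 0.04 0 0 0 0.0025 0 0.5; 0.06 0 0 0 0.0025 0 0.5; 0.08 0 0 0 0.0025 0 0.5; 0.1 0 0 0 0.0025 0 0.5", newtons=60)

```text
clock: 4.85
tcp_pos: [0.6065, 0.0324, 0.0905]
orientation: [0.648, 0.284, 0.646, -0.284]
wrist_force: [-2.9, -2.0, 7.9]
finger_gap: 0.0627
```

```bash
cat > st.py <<'E'
from h import *
s,r=go()
m=r.as_matrix(); print("yaw",np.arctan2(m[1,1],m[0,1]),"tool F",r.inv().apply(s["wrist_force"]),"tool M",r.inv().apply(s["ft_torque"]))
E
python3 st.py
```

```text
t 4.85 tcp [0.6065 0.0324 0.0905] q [-0.0782  0.447  -0.1107  1.0104 -0.0011  0.7489] gap 0.0627
F [-2.8752 -2.0185  7.8672] M [-0.1851  0.4614  0.2594] tau6 0.13936562463641167
axes(cols) [[0.002531046392439118, 0.7359988004580709, 0.6769781086035501], [-0.0013116560399430433, 0.6769821381149697, -0.7359982773293134], [-0.9999959366730408, 0.0009748833596167072, 0.002678850470433314]]
yaw 0.7436549395720271 tool F [-7.8718 -3.4749 -0.4398] tool M [-0.2604  0.1764 -0.4642]
```

Request:
drive_tool(increments="0.025 0 0 0 0 0 0.5; 0.05 0 0 0 0 0 0.5; 0.075 0 0 0 0 0 0.5; 0.1 0 0 0 0 0 0.5; 0.125 0 0 0 0 0 0.5; 0.15 0 0 0 0 0 0.5; 0.175 0 0 0 0 0 0.5; 0.2 0 0 0 0 0 0.5; 0.2 0 0 0 0 0 0.5")

```text
clock: 5.98
tcp_pos: [0.6064, 0.0322, 0.0905]
orientation: [0.617, 0.347, 0.615, -0.348]
wrist_force: [-3.9, -2.5, 8.2]
finger_gap: 0.063
```

```bash
cat > st.py <<'E'
import sys
from h import *
A=[]
for k in range(int(sys.argv[1]) if len(sys.argv)>1 else 5):
    s=env.get_state(); w,x,y,z=s["orientation"]; r=R.from_quat([x,y,z,w]); m=r.as_matrix()
    A.append(np.r_[s["ft_torque"][2],s["tau"][5],np.arctan2(m[1,1],m[0,1]),s["joint_pos"][5],r.inv().apply(s["wrist_force"]),s["tcp_pos"],s["finger_gap"]])
    eyes.read_camera("side")
A=np.array(A); np.set_printoptions(precision=4,suppress=True)
print("t",s["clock"],"Mz",A[:,0].mean(),"+-",A[:,0].std(),"tau6",A[:,1].mean(),A[:,1].std(),"yaw",A[-1,2],"q6",A[-1,3]);print("F",A[:,4:7].mean(0),"tcp",A[-1,7:10],"gap",A[-1,10])
E
python3 st.py
```

```text
t 6.175 Mz -0.11176175616275077 +- 0.03076363978317449 tau6 -0.09942780621349812 0.008632946296866506 yaw 0.5431917542459463 q6 0.9491522855221344
F [-8.4333 -4.6699 -0.1648] tcp [0.6064 0.0322 0.0905] gap 0.0621959239987095
```

Request:
drive_tool(increments="0.025 0 0 0 -0.001 0 0.5; 0.05 0 0 0 -0.001 0 0.5; 0.075 0 0 0 -0.001 0 0.5; 0.1 0 0 0 -0.001 0 0.5")

```text
clock: 6.72
tcp_pos: [0.6062, 0.0321, 0.0905]
orientation: [0.599, 0.378, 0.597, -0.377]
wrist_force: [-2.2, -0.7, 7.8]
finger_gap: 0.0626
```

```bash
python3 st.py 3; python3 - <<'E'
E
```

```text
t 6.825 Mz 0.10627546556950405 +- 0.17470017079077454 tau6 0.08619793225079775 0.08372510416478712 yaw 0.4435437057395428 q6 1.0482706235342198
F [-7.5892 -1.8699  0.228 ] tcp [0.6062 0.0321 0.0905] gap 0.0625817372298961
```

```bash
sed -i 's/^    eyes.read_camera.*/    if len(sys.argv)>1: eyes.read_camera("side")/; s/else 5)/else 1)/' st.py; python3 st.py
```

```text
t 6.875 Mz -0.12562678778556763 +- 0.0 tau6 -0.11284030973911285 0.0 yaw 0.44357957774199025 q6 1.0482060043229602
F [-7.7309 -1.6937  0.1081] tcp [0.6062 0.0321 0.0905] gap 0.06244779235703133
```

Request:
drive_tool(increments="0.025 0 0 0 0 0 0.5; 0.05 0 0 0 0 0 0.5; 0.075 0 0 0 0 0 0.5; 0.1 0 0 0 0 0 0.5")

```text
clock: 7.38
tcp_pos: [0.6061, 0.0321, 0.0905]
orientation: [0.579, 0.408, 0.577, -0.407]
wrist_force: [-3.1, -1.3, 7.5]
finger_gap: 0.0625
```

```bash
python3 st.py
```

```text
t 7.375 Mz 0.2341089999506965 +- 0.0 tau6 0.0963198789395392 0.0 yaw 0.3436929490493342 q6 1.1481684181248664
F [-7.4724 -3.3427  0.1486] tcp [0.6061 0.0321 0.0905] gap 0.06252697139435624
```

Request:
drive_tool(increments="0.025 0 0 0 0 0 0.5; 0.05 0 0 0 0 0 0.5; 0.075 0 0 0 0 0 0.5; 0.1 0 0 0 0 0 0.5")

```text
clock: 7.88
tcp_pos: [0.606, 0.032, 0.0905]
orientation: [0.558, 0.436, 0.556, -0.435]
wrist_force: [-2.4, -2.4, 7.2]
finger_gap: 0.0625
```

```bash
python3 st.py
```

```text
t 7.875 Mz 0.3223866620065373 +- 0.0 tau6 0.09683044161647558 0.0 yaw 0.24364860707338676 q6 1.2481525122933241
F [-7.2195 -2.8817  1.7919] tcp [0.606  0.032  0.0905] gap 0.06247651962573622
```

tau6 repeats to about 0.001 after like motions, so I'll use it as the free-turning reference. I'll carry on in equal steps.

Request:
drive_tool(increments="0.025 0 0 0 0 0 0.5; 0.05 0 0 0 0 0 0.5; 0.075 0 0 0 0 0 0.5; 0.1 0 0 0 0 0 0.5")

```text
clock: 8.38
tcp_pos: [0.6058, 0.032, 0.0905]
orientation: [0.536, 0.463, 0.534, -0.463]
wrist_force: [-3.4, -1.4, 8.9]
finger_gap: 0.0626
```

```bash
python3 st.py
```

```text
t 8.375 Mz 0.3197115755990927 +- 0.0 tau6 0.09740780806168914 0.0 yaw 0.1436344684652434 q6 1.348149617038241
F [-8.9327 -3.5788  0.9049] tcp [0.6058 0.032  0.0905] gap 0.06263791915536383
```

Request:
drive_tool(increments="0.025 0 0 0 0 0 0.5; 0.05 0 0 0 0 0 0.5; 0.075 0 0 0 0 0 0.5; 0.1 0 0 0 0 0 0.5")

```text
clock: 8.88
tcp_pos: [0.6057, 0.032, 0.0905]
orientation: [0.512, 0.489, 0.51, -0.489]
wrist_force: [-3.6, -1.7, 8.5]
finger_gap: 0.0625
```

```bash
python3 st.py
```

```text
t 8.875 Mz 0.35061188048506053 +- 0.0 tau6 0.09785562520846725 0.0 yaw 0.0436216737477517 q6 1.4481597902156884
F [-8.4713 -3.644   1.5946] tcp [0.6057 0.032  0.0905] gap 0.06250010599299838
```

Request:
drive_tool(increments="0.025 0 0 0 0 0 0.5; 0.05 0 0 0 0 0 0.5; 0.075 0 0 0 0 0 0.5; 0.1 0 0 0 0 0 0.5")

```text
clock: 9.38
tcp_pos: [0.6055, 0.032, 0.0905]
orientation: [0.487, 0.514, 0.485, -0.514]
wrist_force: [-5.0, -1.6, 9.1]
finger_gap: 0.0625
```

```bash
python3 st.py
```

```text
t 9.375 Mz 0.4063182541565738 +- 0.0 tau6 0.1487436331808567 0.0 yaw -0.056221588753988416 q6 1.548020621783128
F [-9.0609 -4.8457  1.881 ] tcp [0.6055 0.032  0.0905] gap 0.06245420488248176
```

Request:
drive_tool(increments="0.025 0 0 0 0 0 0.5; 0.05 0 0 0 0 0 0.5; 0.075 0 0 0 0 0 0.5; 0.1 0 0 0 0 0 0.5")

```text
clock: 9.88
tcp_pos: [0.6054, 0.032, 0.0905]
orientation: [0.46, 0.538, 0.459, -0.537]
wrist_force: [-4.1, -1.7, 8.6]
finger_gap: 0.0626
```

```bash
python3 st.py
```

```text
t 9.875 Mz 0.42078595104732824 +- 0.0 tau6 0.23659514263272285 0.0 yaw -0.15599753441567576 q6 1.6478425987182777
F [-8.5762 -3.7438  2.3538] tcp [0.6054 0.032  0.0905] gap 0.0626266159675371
```

There is a clear rise above the free reading: tau6 is at +0.05, then +0.139, which puts contact near yaw 0. I'll add 0.02 rad and centre the lateral force in the same call, then read again.

Request:
drive_tool(increments="0.01 0 0 0 -0.001 0 0.5; 0.02 0 0 0 -0.001 0 0.5")

```text
clock: 10.12
tcp_pos: [0.6054, 0.032, 0.0905]
orientation: [0.456, 0.543, 0.453, -0.541]
wrist_force: [-1.6, -1.3, 6.6]
finger_gap: 0.0624
```

```bash
python3 st.py; python3 st.py 4
```

```text
t 10.125 Mz 0.4034157423560836 +- 0.0 tau6 0.3703305032104254 0.0 yaw -0.17556775166005972 q6 1.6674711090745353
F [-6.6392 -1.2935  1.5571] tcp [0.6054 0.032  0.0905] gap 0.062439204715456456
t 10.275 Mz 0.30746079168541246 +- 0.06880220165786634 tau6 0.3253069636411965 0.05234702440985548 yaw -0.17567937104155898 q6 1.6675431193823005
F [-7.1691 -1.4555  1.3905] tcp [0.6054 0.032  0.0906] gap 0.06249064515925282
```

The expected tightening is about 0.16 N m. Next I'll open straight out, then rise.

Request:
drive_tool(increments="0 0 0 0 0 0 0.78; 0 0 0 0 0 0 0.85; 0 0 0 0 0 0 1; 0 0 0 0 0 0 1; 0 0 0 0 0 0 1; 0 0 0 0 0 0 1")

```text
clock: 11.08
tcp_pos: [0.604, 0.0326, 0.0882]
orientation: [-0.454, -0.542, -0.454, 0.542]
wrist_force: [-0.4, -0.2, 0.0]
finger_gap: 0.0856
```

```bash
python3 st.py
python3 - <<'E'
from h import *
s=eyes.read_camera("side")
cv2.imwrite("pics/a5.png",cv2.resize(s[190:275,260:370],None,fx=6,fy=6,interpolation=cv2.INTER_CUBIC)[:,:,::-1])
E
```

```text
t 11.075 Mz 0.0343011499554031 +- 0.0 tau6 0.0001082321227841021 0.0 yaw -0.17605064351039051 q6 1.6681143053865046
F [-0.0353 -0.3167  0.296 ] tcp [0.604  0.0326 0.0882] gap 0.08561291192921383
```

View pics/a5.png

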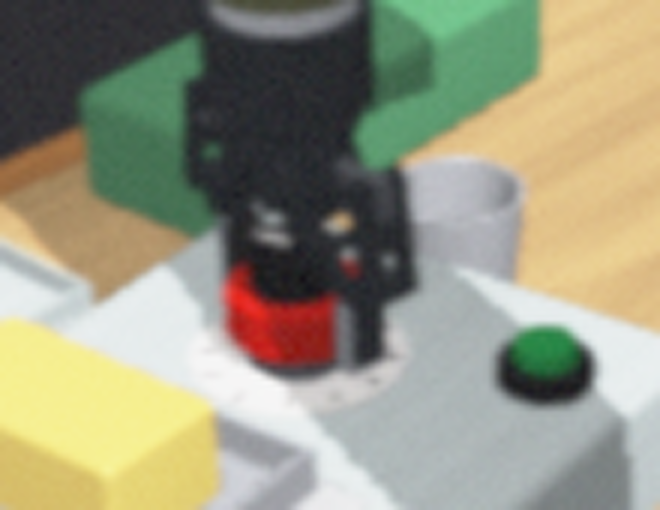

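Released cleanly; the wrist reads near zero. Now I'll rise and go over to the button while shutting the fingers.

Request:
drive_tool(increments="0 0 0 -0.03 0 0 1; 0 0 0 -0.07 0 0 1; 0 0 0 -0.11 0 0 1; 0 0 0 -0.11 0 0 1; 0 0 0 -0.11 0 0 1")

```text
clock: 11.75
tcp_pos: [0.6038, 0.0326, 0.1979]
orientation: [-0.454, -0.542, -0.454, 0.542]
wrist_force: [-0.4, 0.1, 0.3]
finger_gap: 0.0854
```

```bash
python3 -c "
from h import *
go([.508,-.025,.16])"
```

```text
t 11.75 tcp [0.6038 0.0326 0.1979] q [-0.0787  0.3819  0.0626  1.2517 -0.0001  1.6681] gap 0.0854
F [-0.3567  0.1082  0.3027] M [ 0.0099 -0.0066 -0.0051] tau6 1.3729840304677055e-05
axes(cols) [[-0.00024728521314740237, 0.9845518471728072, -0.1750931154518547], [-8.215789033438892e-05, -0.17509314021697397, -0.9845518703953795], [-0.9999999660500516, -0.00022907983814784982, 0.00012418664718771844]]
shift [ 0.0379 -0.0842  0.0735]
```

Request:
drive_tool(increments="0 0 0 0 -0.028 0.024 0.6; 0 0 0 0 -0.056 0.049 0.2; 0 0 0 0 -0.084 0.0735 0; 0 0 0 0.038 -0.084 0.0735 0; 0 0 0 0.068 -0.084 0.0735 0; 0 0 0 0.078 -0.084 0.0735 0; 0 0 0 0.078 -0.084 0.0735 0; 0 0 0 0.078 -0.084 0.0735 0")

```text
clock: 12.75
tcp_pos: [0.5092, -0.0251, 0.1211]
orientation: [0.455, 0.542, 0.454, -0.542]
wrist_force: [0.8, 0.3, -0.2]
finger_gap: 0.0001
```

Run:
```python
from h import *
go([.508,-.025,.103])
s=eyes.read_camera("side")
cv2.imwrite("pics/a6.png",cv2.resize(s[190:275,280:390],None,fx=6,fy=6,interpolation=cv2.INTER_CUBIC)[:,:,::-1])
```

```text
t 12.75 tcp [ 0.5092 -0.0251  0.1211] q [-0.2068  0.2495 -0.3197  1.0003 -0.0001  1.5398] gap 0.0001
F [ 0.8133  0.3133 -0.2141] M [ 0.019   0.0197 -0.0165] tau6 4.767648420056503e-05
axes(cols) [[0.001260917358490432, 0.9845818724841898, -0.17491982867285827], [-0.0003653655450006621, -0.17491950245800383, -0.9845826700525778], [-0.9999991382973458, 0.0013053870580725935, 0.0001391732554500702]]
shift [ 0.0181 -0.0012  0.0001]
```

View pics/a6.png

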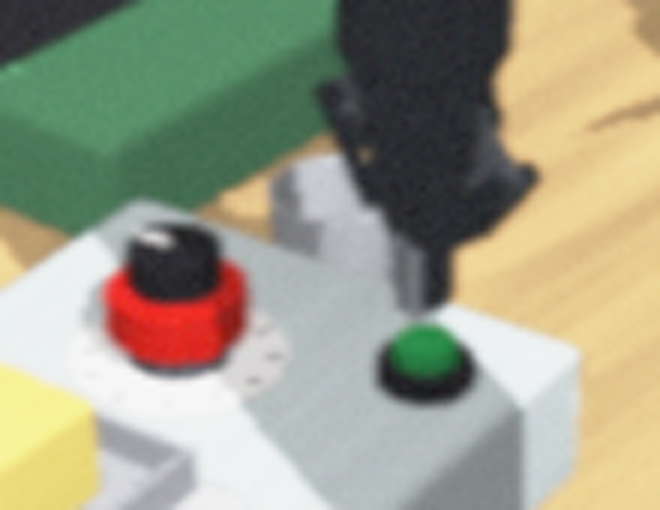

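The finger tip (crop about (422,310)) stands centred above the green button (425,350). Now I'll press.

Request:
drive_tool(increments="0 0 0 0.01 0 0 0; 0 0 0 0.017 0 0 0; 0 0 0 0.022 0 0 0; 0 0 0 0.026 0 0 0; 0 0 0 0.027 0 0 0; 0 0 0 0.027 0 0 0")

```text
clock: 13.55
tcp_pos: [0.5094, -0.0252, 0.1002]
orientation: [0.456, 0.543, 0.452, -0.541]
wrist_force: [-16.7, 1.3, 52.3]
finger_gap: -0.0001
```

Run:
```python
from h import *
go([.508,-.025,.103])
s=eyes.read_camera("side")
cv2.imwrite("pics/a7.png",cv2.resize(s[210:275,310:390],None,fx=9,fy=9,interpolation=cv2.INTER_CUBIC)[:,:,::-1])
```

```text
t 13.55 tcp [ 0.5094 -0.0252  0.1002] q [-0.2066  0.2646 -0.3557  0.9446 -0.0006  1.5398] gap -0.0001
F [-16.7164   1.2976  52.2511] M [0.6204 3.4991 0.0176] tau6 -0.000593571676290594
axes(cols) [[0.0056553369659859964, 0.9846073572712761, -0.17468935047985873], [-0.0017583799826951796, -0.17468208252665368, -0.984623317895726], [-0.9999824624780365, 0.005875546904341278, 0.000743427829231813]]
shift [-0.0028 -0.0014  0.    ]
```

View pics/a7.png

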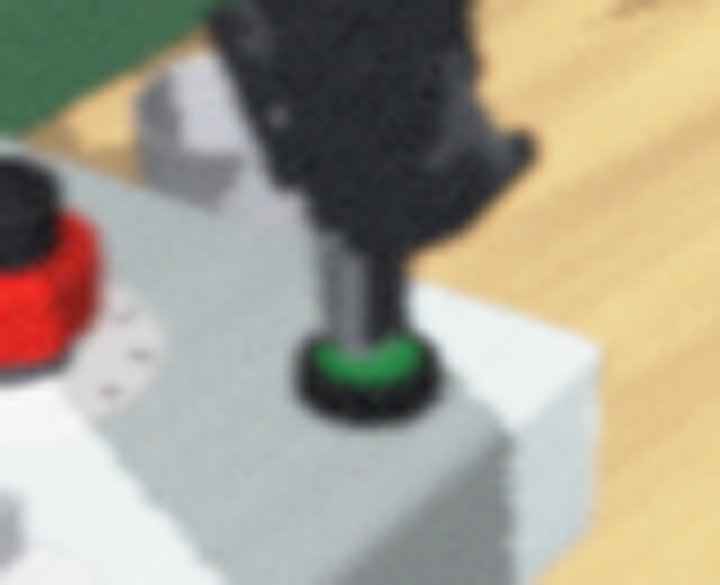

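The finger is on the button, but 52 N at TCP z 0.100 doesn't square with 6 mm of travel from 0.103. I'll lift and press in small steps to see where the hard stop is.

Request:
drive_tool(increments="0 0 0 -0.005 0 0 0; 0 0 0 -0.012 0 0 0; 0 0 0 -0.012 0 0 0; 0 0 0 -0.012 0 0 0")

```text
clock: 14.1
tcp_pos: [0.509, -0.0252, 0.105]
orientation: [0.454, 0.542, 0.454, -0.542]
wrist_force: [2.0, -0.4, 2.1]
finger_gap: -0.0002
```

Request:
drive_tool(increments="0 0 0 0.003 0 0 0; 0 0 0 0.003 0 0 0")

```text
clock: 14.35
tcp_pos: [0.509, -0.0252, 0.102]
orientation: [0.454, 0.542, 0.454, -0.542]
wrist_force: [2.9, -0.6, 3.6]
finger_gap: -0.0003
```

Request:
drive_tool(increments="0 0 0 0.002 0 0 0; 0 0 0 0.002 0 0 0")

```text
clock: 14.6
tcp_pos: [0.509, -0.0252, 0.101]
orientation: [0.455, 0.542, 0.454, -0.542]
wrist_force: [1.9, 0.9, 8.1]
finger_gap: 0.0001
```

Request:
drive_tool(increments="0 0 0 0.002 0 0 0; 0 0 0 0.002 0 0 0")

```text
clock: 14.85
tcp_pos: [0.5091, -0.0252, 0.1007]
orientation: [0.455, 0.542, 0.453, -0.541]
wrist_force: [-2.4, 1.3, 21.5]
finger_gap: -0.0001
```

```bash
python3 -c "
from h import *
go([.508,-.025,.103])"
```

```text
t 14.85 tcp [ 0.5091 -0.0252  0.1007] q [-0.2069  0.266  -0.3521  0.95   -0.0002  1.5398] gap -0.0001
F [-2.4019  1.2947 21.4988] M [0.2441 0.7112 0.009 ] tau6 0.00015513685866608284
axes(cols) [[0.0025316128224489587, 0.9845713450685485, -0.1749653034359286], [-0.0007584818629178813, -0.17496392322299725, -0.984574552929173], [-0.9999965078147928, 0.0026252695721485364, 0.0003038385964858614]]
shift [-0.0023 -0.0011  0.    ]
```

Request:
drive_tool(increments="0 0 0 -0.004 0 0 0; 0 0 0 -0.004 0 0 0; 0 0 0 -0.004 0 0 0")

```text
clock: 15.22
tcp_pos: [0.5089, -0.0251, 0.1022]
orientation: [0.454, 0.542, 0.454, -0.542]
wrist_force: [3.8, 0.1, 3.2]
finger_gap: -0.0
```

```bash
python3 st.py 4
```

```text
t 15.375 Mz -0.003749542712394344 +- 0.025692442221078728 tau6 0.0005886882354388945 2.481593085501366e-05 yaw -0.17608338679531868 q6 1.5398023016855533
F [-3.7478  3.1906 -0.576 ] tcp [ 0.5087 -0.0252  0.1021] gap 9.153150298486254e-06
```

Request:
drive_tool(increments="0 0 0 -0.002 0 0 0; 0 0 0 -0.002 0 0 0; 0 0 0 -0.002 0 0 0")

```text
clock: 15.8
tcp_pos: [0.5081, -0.0251, 0.1041]
orientation: [-0.454, -0.542, -0.454, 0.542]
wrist_force: [2.3, -1.3, 2.6]
finger_gap: -0.0001
```

```bash
python3 st.py 4
```

```text
t 15.95 Mz 0.01722129776214884 +- 0.014211029642435851 tau6 0.0001726597906781535 2.9586830841956795e-05 yaw -0.17609300327130023 q6 1.539798823534458
F [-3.1763  2.0231  0.9232] tcp [ 0.5081 -0.0251  0.1041] gap 0.00016159950839340155
```

Request:
drive_tool(increments="0 0 0 -0.002 0 0 0; 0 0 0 -0.002 0 0 0; 0 0 0 -0.002 0 0 0")

```text
clock: 16.38
tcp_pos: [0.508, -0.025, 0.1061]
orientation: [-0.454, -0.542, -0.454, 0.542]
wrist_force: [1.4, -0.5, 2.0]
finger_gap: 0.0002
```

```bash
python3 st.py 4
```

```text
t 16.525 Mz -0.012838862042485426 +- 0.026608014596370747 tau6 -0.0007911493958090432 5.647697442463079e-05 yaw -0.1759708640163892 q6 1.5397353695075622
F [-1.9121  0.9012  0.5918] tcp [ 0.508  -0.025   0.1061] gap -7.93918656749951e-05
```

Request:
drive_tool(increments="0 0 0 -0.05 0 0 0; 0 0 0 -0.05 0 0 0; 0 0 0 -0.05 0 0 0")

```text
clock: 16.95
tcp_pos: [0.5079, -0.0249, 0.1558]
orientation: [-0.454, -0.542, -0.454, 0.542]
wrist_force: [0.6, 0.3, 0.2]
finger_gap: -0.0001
```

```bash
python3 st.py 4
```

```text
t 17.1 Mz 0.015715359013005113 +- 0.022332229485081175 tau6 -1.922202748971813e-05 1.0857521137566045e-05 yaw -0.17591334769352301 q6 1.5397239188635565
F [ 0.1801  0.3527 -0.0518] tcp [ 0.5074 -0.0248  0.155 ] gap -6.385551160034647e-05
```

The force rises like a spring (1.9, 3.2, 3.8 N) and then meets a hard stop after about 6 mm, so the button went fully down. Last check: compare the dial mark and button in the side view with the first picture.

Run:
```python
from h import *
a=cv2.imread("pics/side0.png")[:,:,::-1]; b=eyes.read_camera("side")
c=eyes.read_camera("side")
for im in(a,b,c):
    w=im[224:241,298:322].astype(float); g=w.min(2); g=np.where(g>75,g,0); v,u=np.nonzero(g[:9]); ww=g[:9][v,u]
    print("dial mark px",len(u),298+(u*ww).sum()/ww.sum() if len(u) else 0,224+(v*ww).sum()/ww.sum() if len(u) else 0, "button",blob(im,"g",(335,235,370,265))["mean"])
x=np.hstack([cv2.resize(i[220:265,285:370],None,fx=4.5,fy=4.5,interpolation=cv2.INTER_CUBIC) for i in(a,b)])
cv2.imwrite("pics/a8.png",x[:,:,::-1]); go()
```

```text
dial mark px 174 308.9012576424747 227.46415560553743 button [350.79544 247.90909]
dial mark px 173 308.8709468747473 227.50622624727097 button [350.42255 247.77464]
dial mark px 173 308.86170814479635 227.5087265675501 button [350.27536 247.86957]
t 17.25 tcp [ 0.5078 -0.0249  0.1554] q [-0.207   0.2237 -0.2637  1.0851 -0.0001  1.5397] gap -0.0001
F [-0.8955  0.3321  0.1159] M [ 0.0664  0.0135 -0.0232] tau6 1.674441364230006e-05
axes(cols) [[-0.0016688783170350496, 0.9845601892714253, -0.1750384202024754], [0.0002824111873523938, -0.17503819294305395, -0.9845616035856526], [-0.9999985675435162, -0.0016925463200909707, 1.4066632783638067e-05]]
```

View pics/a8.png

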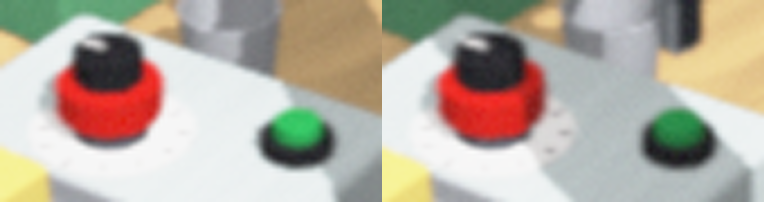

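The dial mark is in the same place before and after, the button is back up at the same pixels to 0.5 px, and the arm is free. Handing in.

```bash
python3 -c "
from workcell import job
print(job.hand_in())"
```

```text
the job is handed in; nothing more can be done
None
```

I clamped the ring, pressed the start button right down and let it spring back, then handed the job in at about 17 s of the 64 s; the hand-in reports no verdict.

- **Ring:** I turned it about 1.02 rad clockwise. At the last step made the same way as the free-turning ones, joint 6 torque was 0.139 N m above its free level. I then added 0.02 rad, which should leave about 0.16 N m of tightening. That final value is worked out, not read: the last step was shorter, so its torque could not be compared. The wrist moment rose by roughly 0.1 N m, noisy but in line. I let go with near-zero force on the wrist.
- **Button:** The press reached 52 N against a hard stop. This happened with the tool at 0.100 m instead of the 0.097 m I expected, so I pressed again in small steps. It behaved like a spring (1.9, 3.2, 3.8 N) and then stopped hard after about 6 mm. I take this to mean the shut fingertips reach about 4 mm below the tool point, and that the button was fully down.
- **Final check:** In the side view the dial looked unmoved and the button was back up, both within 0.5 px of the first picture. The dial figure is weak, because its mask also took in background pixels. The arm stood clear. I did not measure the ring's mark or the bystanders' positions at the end; I saw no contact with any of them.

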